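# Clamp the drying plate with the lever bolt

### The arm

A 6-joint arm with a two-finger parallel gripper is mounted at the origin on the work surface. World frame = base frame: x ahead of the robot, y to its left, z up, the work surface at z = 0. Lengths are in mm, angles in rad, forces in N, time in s.
With the tool pointing down it reaches from about 275 to 1000 mm from the base axis. Payload 8.4 kg.
Tool frame: the origin (TCP) lies between the finger pads; the fingertips stand 11 mm ahead of it and the grasp point (between the pads) lies 8 mm behind it; z points along the fingers, y is the direction in which the jaws open and shut (so a half turn about z gives the same grasp; the last joint's range is limited). The gripper opens to 85 mm and grips with 20 to 120 N. Pads are 22 mm wide; open, the fingers measure 114 mm over their backs; the gripper's body (76 mm by 85 mm) begins 54 mm behind the grasp point. The pads swing forward as they close: fully open they stand 13 mm farther back than shut.
Start: joints at [-1.176, 0.353, 1.633, -0, 1.155, -0.002], TCP at [241.542, -576.442, 242.281] pointing down, gripper open.
Joint ranges: [-2.63, 2.63], [-0.92, 2.1], [0.06, 2.66], [-1.3, 4.44], [0, 2.69], [-3.02, 3.02]. Speed limits (rad/s): [2.22, 2.22, 2.79, 3.14, 3.14, 3.14].

### API

Orientations are given as [roll, pitch, yaw] about the fixed x, y, z axes, in that order (R = Rz(yaw) Ry(pitch) Rx(roll)).
In Python, from rig import r, eyes gives the robot as it stands. The module is installed in compiled form; this text tells all that it offers.
- The arm moves only by the tool servo_tool, never from a script. Its argument "rows" is a list of rows, each a list of 3 entries, a list of its own where there are three numbers: the shift along the world's x, y, z in cm, then the turn about the world's z in rad, then the finger opening in cm, from 0 to 8.54. A call has 1 to 5 rows; each row shifts and turns the commanded pose from where the row before left it; what a row does not reach is not made up. A row lasts 1/12 s, in which the tool goes at most 41.7 mm and 7.16 degrees, less where a joint would pass 70% of its speed; a pose out of reach is approached as far as the arm can. A call is refused whole if a number of a shift passes 4.17 or a number of a turn 0.125, either way. A call with a gripper value outside its range is refused whole. The fingers move at their own pace and stop on an object; "squeeze" is the grip in N (left out, the last holds). Time passes only in rows, so rows that do not move let the fingers close. It gives the time, the measured TCP pose, the force and the opening at its end, in the units of the state.
- r.sense(): the state, without advancing time (a new reading comes with each control period).
- eyes.grab_frame(name): name is "side" or "top"; returns a dict with "frame" (480x640x3 uint8, red, green, blue), "depth" (480x640 float32, mm along the optical axis (not along the pixel's ray), 0 where there is no reading), "vertical_fov" (degrees; the focal length in pixels is half the picture's height over the tangent of half this angle, whatever the lens; pixels are square), "cx", "cy" (the principal point, pixels), "camera_from_world" (4x4, takes a point from world to camera coordinates). Camera axes: x right, y down, z forward; pixel columns grow to the right and rows downward; lengths in mm; the calibration is good to about 2 mm. A picture is of the moment at which its call begins.
- r.sign_off(): hands the job in, once; it reports no verdict.
The state is a dict: "clock": time; "qpos": joint angles; "qvel": joint speeds; "joint_efforts": joint torques, N m; "eef_pos": TCP position; "tcp_rot": TCP orientation; "contact_force": force on the tool from outside, world axes, zero at the start; "wrist_torque": the same for the moment, N m; "opening": opening from 0.0 (shut) to 1.0 (fully open).
Only numpy, scipy, OpenCV 4.12 (cv2) and the standard library are available. Lean on these libraries where they do the work, as an engineer would, in place of code of your own. Each camera call takes 0.05 s, during which the arm holds its last target.

### The job

The drying plate of painted glass ornaments lies loose under its clamp. Screw the lever bolt in clockwise until its foot is firmly snug on the plate (firm, but not forced), then fold its lever down flat so that the plate is clamped. Leave the plate in its place and do not disturb the paint pots and the scraper beside it.

Things in the scene. Friction and masses are not known exactly. Their poses are not given: they have to be found in the camera images.
- stand: Fixed wooden board with a green edge, 280 x 420 x 30 mm, lying on the bench; origin under it, z up. The bolt's vertical axis stands at x -78, y +20 mm of this frame. A dark steel bracket rises from the edge nearest the robot (x -134 to -108) and its arm, 46 mm wide, reaches over the plate's edge to x -52; the arm's top is 96 mm above the bench.
- plate: Loose perforated dark steel drying plate, 200 (x) x 240 (y) x 4 mm, about 0.8 kg, carrying rows of lilac glass ornaments about 20 mm high; it lies on the stand between low wooden rails. Origin: centre of its underside. It must stay where it is.
- bolt: Steel lever bolt standing upright in the bracket. Origin: on its axis, on the lever's pivot, about 125 to 135 mm above the bench. z up, x: the way the lever folds, y: along the pivot pin. Head 25 mm wide, 12 to 24 mm below the origin; fork 32 mm wide (y), up to 6 mm above it. Clockwise from above drives it down 16 mm a turn. It starts 0.6 to 3.9 rad short of touching the plate. See lever_tip too.
- lever_tip (a point): Top end of the lever, 66 mm from the pivot. The lever's grip is a flat aluminium blade, 10 mm thick (bolt x), 20 mm wide (y), 12 to 66 mm from the pivot, on a rubber bush that yields 0.5 rad per N m in twist. Turning takes under 0.08 N m while free; once the foot touches, this grows by 0.3 to 0.5 N m per rad: 0.25 to 0.35 N m is firmly snug, 0.45 is forced. The foot is a worn rubber pad, 91 to 98 mm below the pivot.
- lever (a joint): Angle of the lever in rad: 0 upright along the bolt's axis, growing as it folds towards the bolt's x; 1.55 is its stop, folded flat and level. It is stiff (0.25 N m, about 5 N near its end) and stays where it is left; folding it pushes the foot another 0.5 mm down.
- pot_small: Loose lidded amber glass paint pot with a white lid, 42 mm across, 40 mm high, on the board; origin at the centre of its underside. A bystander.
- pot_large: Loose lidded amber glass paint pot with a black lid, 52 mm across, 46 mm high, on the board; origin at the centre of its underside. A bystander.
- scraper: Loose scraper with a wooden handle and steel blade, 130 x 22 x 10 mm, lying on the board along its own x; origin under its middle. A bystander.

How it is judged (in metres and radians):
On the way, in this order (a step that is already met when the one before it is completed fails the run):
1. the bolt is screwed snug on the plate with its lever still up (contact force between bolt and plate above 20 N and value of joint lever below 0.5 rad), for 0.2 s.
2. the lever is folded flat (value of joint lever above 1.45 rad), for 0.2 s.
At the end, for the whole second after the job is handed in: The lever is folded flat to its stop (above 1.45 rad), the bolt presses on the plate with 30 to 65 N, and the plate is at rest within 8 mm of where it started (contact force between bolt and plate between 30 and 65 N and value of joint lever above 1.45 rad and distance of plate from where it was at the start of the episode below 0.008 m and linear speed of plate below 0.02 m/s); the robot touches nothing.
It fails at once if the bolt is forced: it presses on the plate with more than 70 N (contact force between bolt and plate above 70 N).
It fails at once if a pot or the scraper is moved by more than 15 mm (distance of any of pot_small, pot_large, scraper from where it was at the start of the episode above 0.015 m).
It fails at once if the robot presses on the plate or its ornaments with more than 5 N (contact force between the arm and plate above 5 N).
It also fails if it takes over 72 s, if anything falls off the work surface, if the arm or the gripper's body presses on something with over 40 N, if the wrist force passes 120 N, or if a joint passes its speed limit or range.

## Working session

There is one attempt and no reset: what is moved stays moved. The work goes in short steps, Python scripts to look and compute and a tool call to move; the robot and the scene stay as the last step left them, time stands still between calls to the robot, and variables do not carry over. Pictures are saved under pics/ and viewed, and the job is handed in when it is done.

Besides the shell and the picture viewer there is one more tool, called after "Request:" by a JSON object that holds its "op" and its "data". servo_tool: Moves the arm, as the interface text tells. Its arguments: {"type":"object","properties":{"rows":{"type":"array"},"squeeze":{"type":"number"}},"required":["rows"]}

```bash
mkdir -p pics
cat > h.py <<'E'
import numpy as np, cv2
from rig import r, eyes
def grab(n,save=None):
    f=eyes.grab_frame(n)
    if save: cv2.imwrite('pics/'+save+'.png',cv2.cvtColor(f['frame'],cv2.COLOR_RGB2BGR))
    return f
def cam(f):
    F=240/np.tan(np.radians(f['vertical_fov'])/2)
    T=np.array(f['camera_from_world']); return F,T
def ray_z(f,u,v,z):
    F,T=cam(f); d=np.array([(u-f['cx'])/F,(v-f['cy'])/F,1]); R=T[:3,:3]; c=-R.T@T[:3,3]; w=R.T@d
    return c+w*(z-c[2])/w[2]
def deproj(f,u,v):
    F,T=cam(f); z=f['depth'][int(v),int(u)]
    p=np.array([(u-f['cx'])/F*z,(v-f['cy'])/F*z,z]); return T[:3,:3].T@(p-T[:3,3])
def proj(f,p):
    F,T=cam(f); c=T[:3,:3]@np.array(p)+T[:3,3]; return c[0]/c[2]*F+f['cx'],c[1]/c[2]*F+f['cy']
def cloud(f):
    F,T=cam(f); z=f['depth']; v,u=np.mgrid[:480,:640]
    P=np.stack([(u-f['cx'])/F*z,(v-f['cy'])/F*z,z],-1); W=(P-T[:3,3])@T[:3,:3]; W[z==0]=np.nan; return W
E
python3 - <<'E'
from h import *
for n in('top','side'):
    f=grab(n,n+'0'); F,T=cam(f); print(n,F,f['cx'],f['cy'],(-T[:3,:3].T@T[:3,3]).round(),T[:3,:3].round(2).tolist())
print(r.sense())
E
```

```text
top 493.0823367937123 312.74878783518415 241.50203637868412 [624. -59. 788.] [[-0.02, -1.0, 0.01], [-1.0, 0.02, -0.02], [0.02, -0.01, -1.0]]
side 468.322641408207 320.21333783755114 241.41796679172086 [451. 490. 456.] [[-0.93, -0.36, 0.01], [-0.17, 0.43, -0.88], [0.31, -0.83, -0.47]]
{'clock': 0.1, 'qpos': array([-1.17636770e+00,  3.53581302e-01,  1.63405260e+00,  3.30213007e-05,
        1.15521109e+00, -2.38719253e-03]), 'qvel': array([-0.00258835, -0.00182639, -0.00202426,  0.00045362,  0.00163238,
       -0.00118006]), 'joint_efforts': array([ 1.32075318e-03, -6.06358695e+01, -3.42819607e+01,  6.61600711e-05,
        4.01722486e-03,  8.75334450e-06]), 'eef_pos': array([ 241.41000901, -576.04662477,  241.63830749]), 'tcp_rot': array([-3.14034038e+00, -3.31833156e-05,  3.96802450e-01]), 'contact_force': array([-0.03676675, -0.25865183, -0.53207795]), 'wrist_torque': array([ 0.00278901, -0.02411973, -0.00755291]), 'opening': 1.0019586766524262}
```

View pics/top0.png

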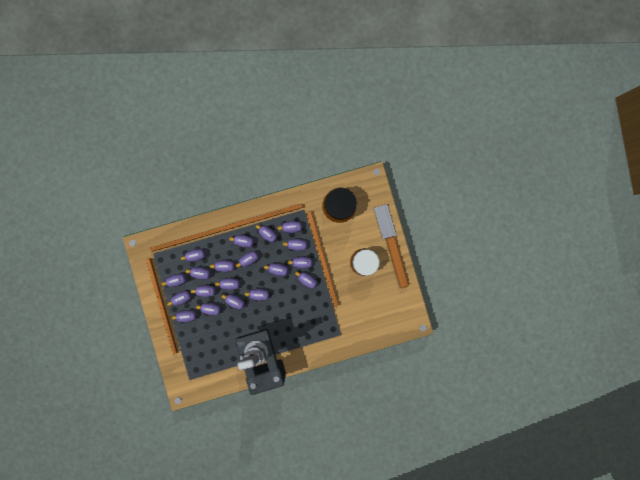

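View pics/side0.png

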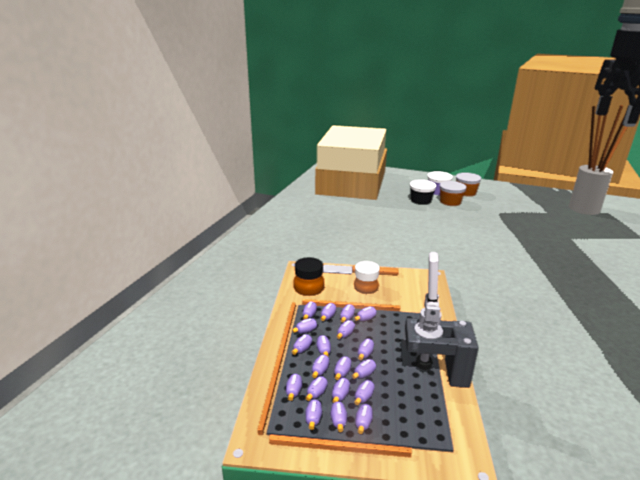

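Run:
```python
from h import *
f=grab('top'); g=grab('side')
C=[ray_z(f,u,v,30)[:2] for u,v in[(124,237),(384,163),(432,333),(172,409)]]
C=np.array(C); print(C.round(1)); c=C.mean(0)
# stand y axis: from right side to left ; corners 0=far-left,1=far-right,2=near-right,3=near-left
ydir=(C[0]-C[1]+C[3]-C[2]); yaw=np.arctan2(-ydir[0],ydir[1]); xd=(C[0]-C[3]+C[1]-C[2]); print('yaw',yaw,np.arctan2(xd[1],xd[0]),'centre',c)
R=np.array([[np.cos(yaw),-np.sin(yaw)],[np.sin(yaw),np.cos(yaw)]])
b=c+R@[-78,20]; print('bolt axis',b)
for z in(96,130,196): print(z,proj(f,[*b,z]),proj(g,[*b,z]))
for n,F,(u,v),s in(('t',f,(255,355),60),('s',g,(432,300),75)):
    im=cv2.cvtColor(F['frame'],cv2.COLOR_RGB2BGR)[int(v-s):int(v+s),int(u-s):int(u+s)]
    cv2.imwrite(f'pics/crop_{n}.png',cv2.resize(im,(600,600),interpolation=cv2.INTER_CUBIC))
W=cloud(f); m=(W[...,2]>90)&(np.hypot(W[...,0]-b[0],W[...,1]-b[1])<70)
for z0,z1 in((90,100),(100,115),(115,140),(140,180),(180,215)):
    k=m&(W[...,2]>z0)&(W[...,2]<=z1); print(z0,k.sum(),np.nanmean(W[k],0) if k.any() else '')
W=cloud(g)
m=(W[...,2]>90)&(np.hypot(W[...,0]-b[0],W[...,1]-b[1])<70)
for z0,z1 in((100,115),(115,125),(125,135),(135,140),(140,160),(160,180),(180,215)):
    k=m&(W[...,2]>z0)&(W[...,2]<=z1); print(z0,k.sum(),np.nanmean(W[k],0) if k.any() else '', np.nanmax(W[k][:,2]) if k.any() else '')
```

```text
[[ 655.3  224.9]
 [ 760.3 -177.2]
 [ 497.  -243.8]
 [ 391.7  155.9]]
yaw 0.25658394037990356 0.25193857845128015 centre [576.0700484  -10.03987813]
bolt axis [495.54801401 -10.4892967 ]
96 (np.float64(277.01353068400016), np.float64(345.86540061038454)) (np.float64(424.44868886653626), np.float64(315.2382109038342))
130 (np.float64(275.338420358944), np.float64(350.68139897445405)) (np.float64(427.55756311102255), np.float64(292.98477736893994))
196 (np.float64(271.534180898606), np.float64(361.61871500878885)) (np.float64(434.10362923293025), np.float64(246.12780088709894))
90 1423 [472.65636099  12.71758955  95.79052984]
100 10 [487.43710687  23.53874858 105.05711222]
115 210 [493.14483411  17.03932557 130.32578491]
140 84 [493.54228531  14.98985193 157.13041575]
180 167 [494.48799385  19.65011278 196.94907328]
100 118 [485.03101824  26.14158232 107.21146332] 114.96276593616021
115 156 [487.15591425  26.15016622 120.52875335] 124.82914866254802
125 103 [484.05514573  32.17247058 130.09100127] 134.90355147142282
135 99 [485.44604248  27.5018927  137.74547567] 139.98134080553362
140 190 [486.01604876  26.50473426 147.52907208] 159.95522765683046
160 144 [488.17527387  27.64365705 169.57296791] 179.8877979246496
180 218 [490.49994281  26.28151068 193.1701199 ] 201.6106286611277
```

View pics/crop_t.png

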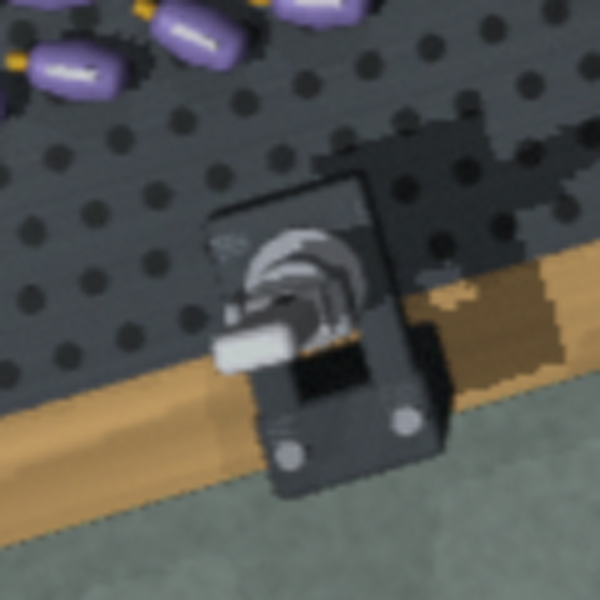

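View pics/crop_s.png

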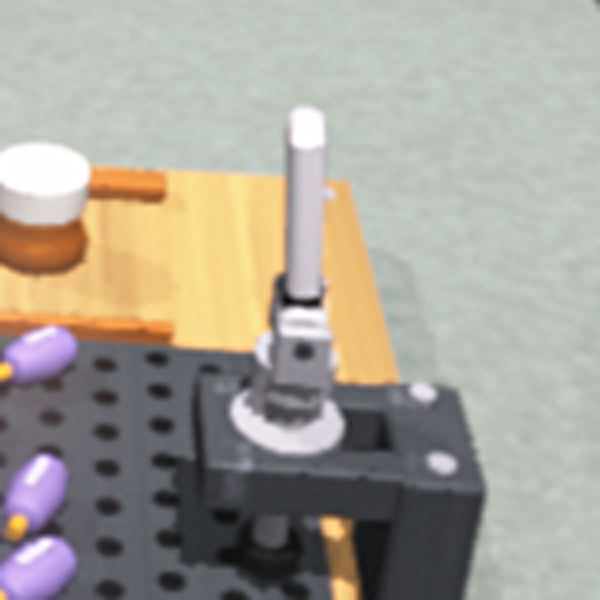

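Run:
```python
from h import *
f=grab('top')
im=f['frame'].astype(int); W=cloud(f)
m=((W[...,2]>188)&(W[...,2]<215)&(np.hypot(W[...,0]-492,W[...,1]-20)<60)).astype(np.uint8)
bright=((im.min(2)>165)).astype(np.uint8); bright[:350]=0;bright[380:]=0;bright[:,:225]=0;bright[:,270:]=0
for k in(m,bright):
    v,u=np.nonzero(k); print(len(u),u.mean(),v.mean())
    cs,_=cv2.findContours(k,cv2.RETR_EXTERNAL,cv2.CHAIN_APPROX_NONE); c=max(cs,key=cv2.contourArea); rc=cv2.minAreaRect(c); print(rc)
    bx=cv2.boxPoints(rc); P=np.array([ray_z(f,a,b,197)[:2] for a,b in bx]); print(P.round(1),P.mean(0))
print(np.nanmedian(W[m>0],0))
g=grab('side'); W=cloud(g)
# lever tip top in side, compare
for z in (197,131,96): print(z,proj(g,[492,20,z]))
```

```text
154 245.80519480519482 363.6038961038961
((245.67648315429688, 363.70587158203125), (8.973817825317383, 17.46256446838379), 75.96376037597656)
[[497.   31.6]
 [501.5  11.3]
 [491.1   8.9]
 [486.6  29.2]] [494.06857411  20.23853031]
80 244.525 364.8625
((244.57998657226562, 364.9400329589844), (5.813777446746826, 13.684738159179688), 79.69515228271484)
[[494.8  30.2]
 [497.3  14.1]
 [490.5  13. ]
 [488.   29.1]] [492.63974801  21.5728354 ]
[494.53346014  19.71188396 198.6727303 ]
197 (np.float64(433.2207956748091), np.float64(257.9310846666327))
131 (np.float64(426.4065416262806), np.float64(306.4033372972192))
96 (np.float64(423.09112008536886), np.float64(329.9871293547905))
```

Request:
{"op": "servo_tool", "data": {"rows": [[[1.5,3.7,0.2],0.085,8.5],[[1.5,3.7,0.2],0.085,8.5],[[1.5,3.7,0.2],0.085,8.5],[[1.5,3.7,0],0.085,8.5],[[1.5,3.7,0],0.085,8.5]], "squeeze": 40}}

```text
clock: 0.72
eef_pos: [316.8, -389.8, 248.4]
tcp_rot: [3.141, -0.0, 0.825]
contact_force: [0.3, -1.6, 0.6]
opening: 0.995
```

Request:
{"op": "servo_tool", "data": {"rows": [[[1.5,3.7,0],0.085,8.5],[[1.5,3.7,0],0.085,8.5],[[1.5,3.7,0],0.085,8.5],[[1.5,3.7,0],0.085,8.5],[[1.5,3.7,0],0.085,8.5]]}}

```text
clock: 1.13
eef_pos: [391.8, -204.7, 248.5]
tcp_rot: [3.141, 0.0, 1.251]
contact_force: [1.6, -0.6, 0.1]
opening: 0.997
```

Request:
{"op": "servo_tool", "data": {"rows": [[[1.5,3.7,0],0.085,8.5],[[1.5,3.7,0],0.085,8.5],[[1.5,3.7,0],0.085,8.5],[[1.5,3.7,0],0.085,8.5],[[0,0,0],0,8.5]]}}

```text
clock: 1.55
eef_pos: [453.7, -53.0, 248.7]
tcp_rot: [3.14, -0.002, 1.596]
contact_force: [0.5, -0.2, 0.4]
opening: 0.993
```

Request:
{"op": "servo_tool", "data": {"rows": [[[1.3,2.45,0],0.06,6],[[1.3,2.45,0],0.06,5],[[1.33,2.45,0],0.055,4],[[0,0,0],0,4],[[0,0,0],0,4]]}}

```text
clock: 1.97
eef_pos: [491.1, 15.8, 248.1]
tcp_rot: [-3.141, 0.0, 1.763]
contact_force: [-0.0, -0.1, 0.7]
opening: 0.467
```

Run:
```python
from h import *
f=grab('side'); print(r.sense()['eef_pos'],r.sense()['tcp_rot'],r.sense()['qpos'],r.sense()['wrist_torque'])
im=cv2.cvtColor(f['frame'],cv2.COLOR_RGB2BGR)[150:350,340:540]
cv2.imwrite('pics/s1.png',cv2.resize(im,(600,600),interpolation=cv2.INTER_CUBIC))
f=grab('top');im=cv2.cvtColor(f['frame'],cv2.COLOR_RGB2BGR)[280:440,165:325]
cv2.imwrite('pics/t1.png',cv2.resize(im,(600,600),interpolation=cv2.INTER_CUBIC))
```

```text
[490.59050894  15.06742    248.05918516] [-3.14080259e+00  2.30714226e-04  1.76217735e+00] [ 2.78878146e-02  1.36900712e-01  1.90632920e+00 -3.99902324e-04
  1.09910476e+00 -1.63311275e-01] [ 0.02947055 -0.01743389 -0.03250187]
```

View pics/s1.png

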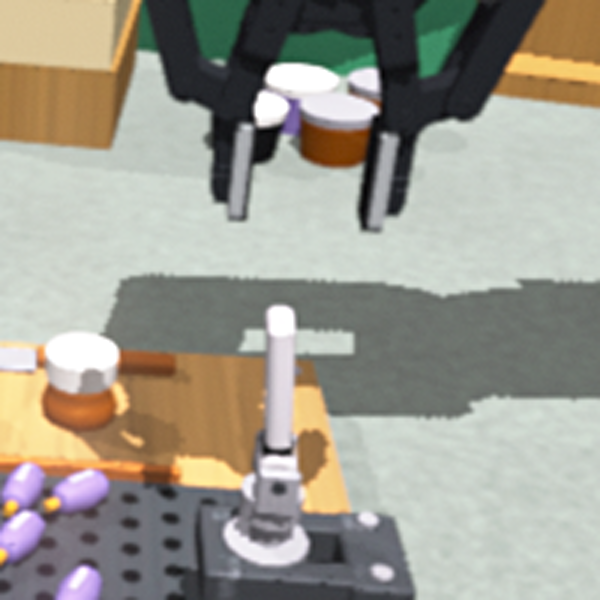

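View pics/t1.png

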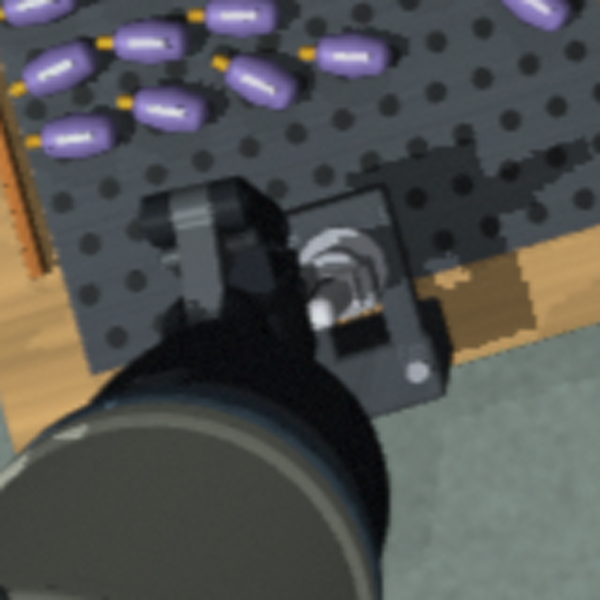

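Request:
{"op": "servo_tool", "data": {"rows": [[[0.24,0.54,0],0.0,4],[[0,0,-2.5],0,4],[[0,0,-2.5],0,4],[[0,0,-2.6],0,4],[[0,0,0],0,4]]}}

```text
clock: 2.48
eef_pos: [490.2, 19.8, 168.5]
tcp_rot: [-3.135, -0.001, 1.76]
contact_force: [-2.1, -0.1, -0.3]
opening: 0.466
```

Run:
```python
from h import *
f=grab('side'); s=r.sense();print(s['eef_pos'],s['tcp_rot'],s['contact_force'],s['wrist_torque'])
im=cv2.cvtColor(f['frame'],cv2.COLOR_RGB2BGR)[180:340,350:510]
cv2.imwrite('pics/s2.png',cv2.resize(im,(600,600),interpolation=cv2.INTER_CUBIC))
```

```text
[491.34998321  19.85881778 170.64382419] [-3.13687551e+00 -7.16453930e-04  1.76032488e+00] [-0.1815215   0.15702381  0.59580737] [-0.0377563  -0.02642966  0.03225284]
```

View pics/s2.png

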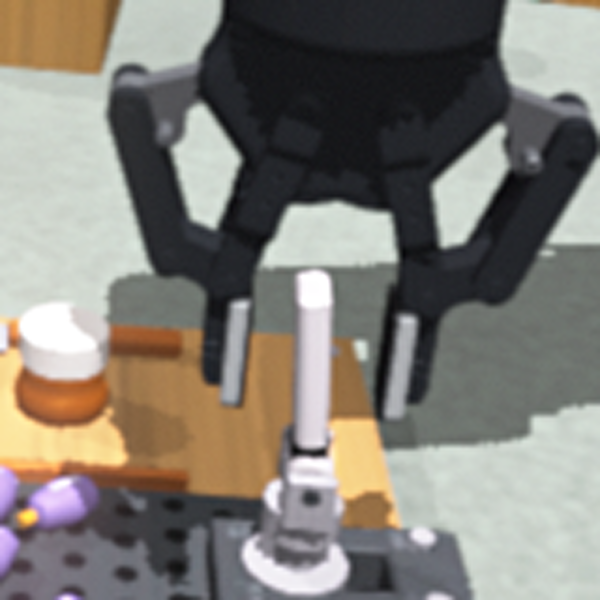

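Request:
{"op": "servo_tool", "data": {"rows": [[[0.1,0.05,0],0.0,2.5],[[0,0,0],0,1.6],[[0,0,0],0,1.6],[[0,0,0],0,1.6],[[0,0,0],0,1.6]]}}

```text
clock: 2.95
eef_pos: [494.1, 20.7, 173.5]
tcp_rot: [3.141, 0.0, 1.762]
contact_force: [-5.3, -1.6, 5.3]
opening: 0.188
```

Run:
```python
from h import *
s=r.sense();print(s['eef_pos'],s['tcp_rot'],s['contact_force'],s['wrist_torque'],s['opening'])
f=grab('top');im=cv2.cvtColor(f['frame'],cv2.COLOR_RGB2BGR)[280:440,165:325]
cv2.imwrite('pics/t3.png',cv2.resize(im,(600,600),interpolation=cv2.INTER_CUBIC))
f=grab('side')
im=cv2.cvtColor(f['frame'],cv2.COLOR_RGB2BGR)[180:340,350:510]
cv2.imwrite('pics/s3.png',cv2.resize(im,(600,600),interpolation=cv2.INTER_CUBIC))
```

```text
[494.08683574  20.70508114 173.52789559] [3.14145396e+00 4.02165115e-04 1.76174748e+00] [-5.28569545 -1.60787577  5.26665049] [-0.34074309  0.89730596 -0.03587824] 0.18811743788969587
```

View pics/s3.png

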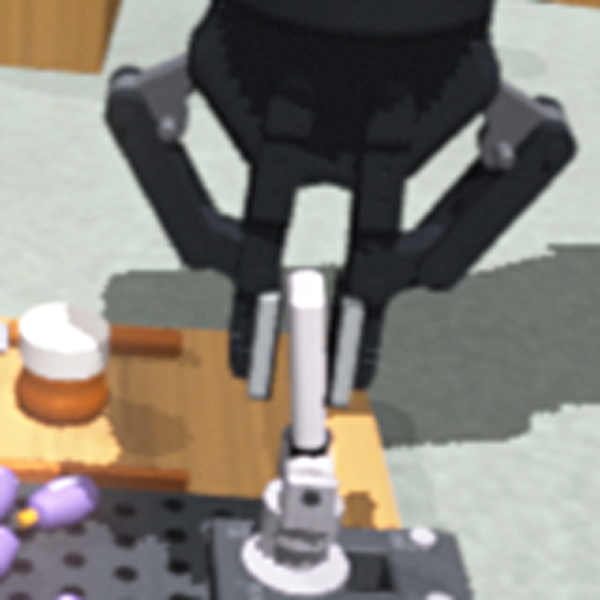

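Request:
{"op": "servo_tool", "data": {"rows": [[[-0.25,-0.05,0],0.0,1.6],[[0,0,0],0,1.6],[[0,0,0],0,1.6]]}}

```text
clock: 3.3
eef_pos: [492.4, 20.5, 173.0]
tcp_rot: [3.14, 0.0, 1.762]
contact_force: [-0.1, -0.8, -0.1]
opening: 0.184
```

Run:
```python
from h import *
s=r.sense();print(s['eef_pos'],s['tcp_rot'],s['contact_force'],s['wrist_torque'],s['opening'])
```

```text
[492.44654426  20.53187112 173.04686319] [3.13954330e+00 1.71963770e-04 1.76164439e+00] [-0.12459848 -0.81702141 -0.13717771] [0.03568661 0.02204807 0.02258427] 0.1838927702894493
```

Request:
{"op": "servo_tool", "data": {"rows": [[[-0.1,0,0],0.0,1.2],[[0,0,0],0,1.1],[[0,0,0],0,1.0],[[0,0,0],0,0.9],[[0,0,0],0,0.9]]}}

```text
clock: 3.72
eef_pos: [488.5, 19.9, 172.6]
tcp_rot: [-3.137, 0.0, 1.762]
contact_force: [-10.4, -3.9, 14.4]
opening: 0.115
```

```bash
cat > st.py <<'E'
from h import *
np.set_printoptions(precision=3,suppress=True)
s=r.sense();print(s['clock'],s['eef_pos'],s['tcp_rot'],s['contact_force'],s['wrist_torque'],s['opening'],s['qpos'][[0,5]])
E
python3 st.py
```

```text
3.7167 [488.488  19.907 172.607] [-3.137  0.     1.762] [-10.378  -3.911  14.443] [-0.751  2.362  0.009] 0.11534970186295303 [ 0.038 -0.152]
```

Request:
{"op": "servo_tool", "data": {"rows": [[[-0.2,-0.06,0.05],0.0,0.9],[[0,0,0],0,0.9]]}}

```text
clock: 3.88
eef_pos: [487.7, 19.6, 172.8]
tcp_rot: [-3.14, -0.0, 1.762]
contact_force: [-5.2, -2.7, 5.3]
opening: 0.112
```

```bash
python3 st.py
python3 - <<'E'
from h import *
f=grab('top');im=cv2.cvtColor(f['frame'],cv2.COLOR_RGB2BGR)[280:440,165:325]
cv2.imwrite('pics/t4.png',cv2.resize(im,(600,600),interpolation=cv2.INTER_CUBIC))
f=grab('side')
im=cv2.cvtColor(f['frame'],cv2.COLOR_RGB2BGR)[180:340,350:510]
cv2.imwrite('pics/s4.png',cv2.resize(im,(600,600),interpolation=cv2.INTER_CUBIC))
E
```

```text
3.8833 [487.694  19.644 172.76 ] [-3.14  -0.     1.762] [-5.208 -2.663  5.344] [-0.379  1.262  0.027] 0.1123503584066037 [ 0.037 -0.153]
```

View pics/s4.png

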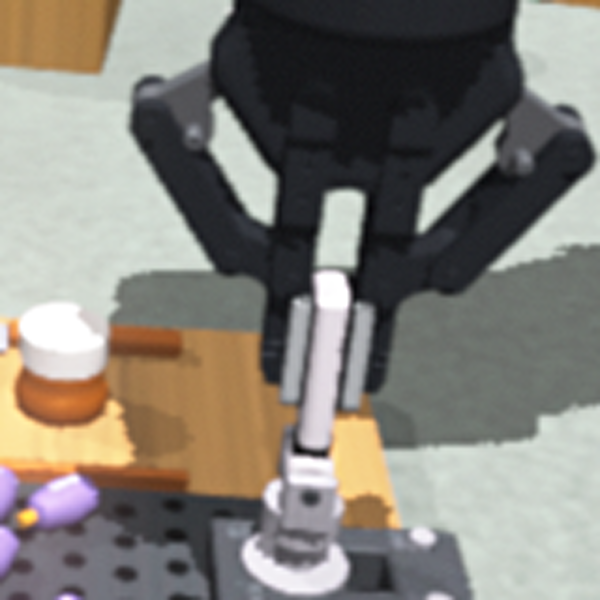

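View pics/t4.png

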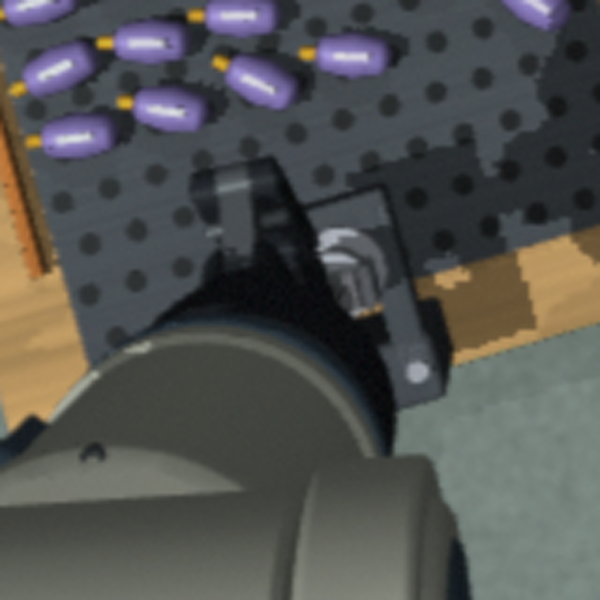

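Request:
{"op": "servo_tool", "data": {"rows": [[[0.2,0.04,0.03],0.0,0.9],[[0.2,0.04,0],0,0.9],[[0,0,0],0,0.9]]}}

```text
clock: 4.23
eef_pos: [488.5, 19.9, 172.5]
tcp_rot: [-3.132, -0.0, 1.762]
contact_force: [-18.4, -5.6, 16.6]
opening: 0.113
```

```bash
python3 st.py
```

```text
4.2333 [488.487  19.873 172.509] [-3.132 -0.     1.762] [-18.398  -5.629  16.599] [-1.043  3.517 -0.039] 0.11299801116620554 [ 0.038 -0.152]
```

Request:
{"op": "servo_tool", "data": {"rows": [[[0.1,0.02,0.0],0.0,0.9],[[0,0,0],0,0.9],[[0,0,0],0,0.9]]}}

```text
clock: 4.48
eef_pos: [488.6, 19.9, 172.4]
tcp_rot: [-3.13, -0.0, 1.762]
contact_force: [-20.3, -6.0, 18.6]
opening: 0.118
```

```bash
python3 st.py;  python3 - <<'E'
from h import *
f=grab('side')
im=cv2.cvtColor(f['frame'],cv2.COLOR_RGB2BGR)[180:340,350:510]
cv2.imwrite('pics/s5.png',cv2.resize(im,(600,600),interpolation=cv2.INTER_CUBIC))
E
```

```text
4.4833 [488.645  19.927 172.446] [-3.13  -0.     1.762] [-20.348  -6.047  18.588] [-1.188  3.999 -0.075] 0.11837459403240543 [ 0.039 -0.152]
```

View pics/s5.png

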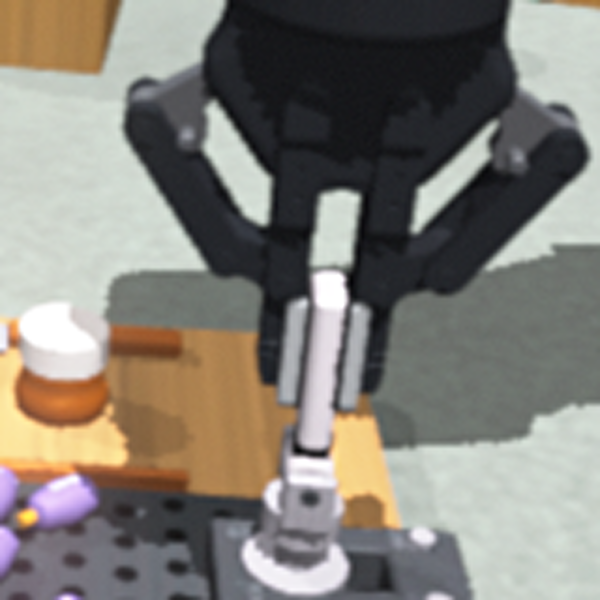

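Request:
{"op": "servo_tool", "data": {"rows": [[[-0.25,-0.06,0],0.0,0.9],[[-0.25,-0.06,0.1],0,0.9],[[0,0,0],0,0.9]]}}

```text
clock: 4.78
eef_pos: [487.4, 19.6, 173.1]
tcp_rot: [-3.139, -0.0, 1.762]
contact_force: [-3.6, -1.3, -7.2]
opening: 0.113
```

```bash
python3 st.py
```

```text
4.7833 [487.441  19.602 173.092] [-3.139 -0.     1.762] [-3.599 -1.297 -7.168] [-0.182  0.841 -0.029] 0.1132649623118215 [ 0.037 -0.154]
```

Request:
{"op": "servo_tool", "data": {"rows": [[[0,0,-0.03],-0.1,0.9],[[0,0,-0.03],-0.1,0.9],[[0,0,-0.03],-0.1,0.9],[[0,0,0],0,0.9]], "squeeze": 60}}

```text
clock: 5.12
eef_pos: [487.9, 19.6, 172.4]
tcp_rot: [-3.139, 0.001, 1.458]
contact_force: [-3.6, -1.1, -7.6]
opening: 0.111
```

```bash
python3 st.py
```

```text
5.1167 [487.874  19.552 172.387] [-3.139  0.001  1.458] [-3.554 -1.139 -7.579] [-0.333  0.912 -0.006] 0.11144447698749667 [0.037 0.151]
```

Request:
{"op": "servo_tool", "data": {"rows": [[[-0.05,0,-0.08],-0.1,0.9],[[0,0,-0.05],-0.1,0.9],[[0,0,-0.03],-0.1,0.9],[[0,0,-0.03],-0.1,0.9],[[0,0,0],0,0.9]]}}

```text
clock: 5.53
eef_pos: [488.2, 19.4, 171.2]
tcp_rot: [-3.141, 0.001, 1.061]
contact_force: [-3.1, -3.5, -2.3]
opening: 0.116
```

```bash
python3 st.py
```

```text
5.5333 [488.21   19.397 171.237] [-3.141  0.001  1.061] [-3.123 -3.549 -2.274] [-0.518  0.817  0.013] 0.11639661164247381 [0.037 0.547]
```

Request:
{"op": "servo_tool", "data": {"rows": [[[-0.02,-0.02,-0.03],-0.1,0.9],[[0,0,-0.03],-0.1,0.9],[[0,0,-0.03],-0.1,0.9],[[0,0,-0.03],-0.1,0.9],[[0,0,0],0,0.9]]}}

```text
clock: 5.95
eef_pos: [488.5, 19.1, 170.2]
tcp_rot: [3.141, -0.0, 0.662]
contact_force: [-2.2, -4.7, -1.6]
opening: 0.114
```

```bash
python3 st.py
```

```text
5.95 [488.472  19.067 170.238] [ 3.141 -0.     0.662] [-2.164 -4.707 -1.568] [-0.677  0.571  0.05 ] 0.11383929563143404 [0.036 0.946]
```

Request:
{"op": "servo_tool", "data": {"rows": [[[0,-0.05,-0.025],-0.1,0.9],[[0,0,-0.03],-0.1,0.9],[[0,0,-0.025],-0.1,0.9],[[0,0,-0.03],-0.1,0.9],[[0,0,0],0,0.9]]}}

```text
clock: 6.37
eef_pos: [488.6, 18.6, 169.2]
tcp_rot: [3.141, -0.001, 0.262]
contact_force: [-2.1, -4.4, -1.8]
opening: 0.115
```

```bash
python3 st.py
```

```text
6.3667 [488.592  18.597 169.176] [ 3.141 -0.001  0.262] [-2.063 -4.374 -1.752] [-0.627  0.552  0.032] 0.11480401791324162 [0.035 1.345]
```

Request:
{"op": "servo_tool", "data": {"rows": [[[0,-0.05,-0.025],-0.1,0.9],[[0,0,-0.03],-0.1,0.9],[[0,0,0],0,0.9]]}}

```text
clock: 6.62
eef_pos: [488.6, 18.3, 168.7]
tcp_rot: [3.141, -0.001, 0.063]
contact_force: [-1.8, -3.2, -0.1]
opening: 0.111
```

```bash
python3 st.py
```

```text
6.6167 [488.57   18.273 168.668] [ 3.141 -0.001  0.063] [-1.786 -3.246 -0.094] [-0.523  0.417  0.071] 0.11073819994635832 [0.035 1.543]
```

Request:
{"op": "servo_tool", "data": {"rows": [[[0,-0.02,-0.025],-0.1,0.9],[[0,0,-0.03],-0.1,0.9],[[0,0,0],0,0.9]]}}

```text
clock: 6.87
eef_pos: [488.6, 18.0, 168.2]
tcp_rot: [3.141, -0.001, -0.136]
contact_force: [-2.5, -4.0, 0.1]
opening: 0.108
```

```bash
python3 st.py
```

```text
6.8667 [488.571  18.043 168.177] [ 3.141 -0.001 -0.136] [-2.482 -3.988  0.084] [-0.625  0.387  0.008] 0.1078998261678054 [0.034 1.741]
```

Request:
{"op": "servo_tool", "data": {"rows": [[[0,-0.02,-0.025],-0.1,0.9],[[0,0,-0.025],-0.1,0.9],[[0,0,0],0,0.9]]}}

```text
clock: 7.12
eef_pos: [488.5, 17.8, 167.6]
tcp_rot: [3.141, -0.001, -0.335]
contact_force: [-3.3, -4.5, 0.8]
opening: 0.114
```

```bash
python3 st.py
```

```text
7.1167 [488.472  17.845 167.638] [ 3.141 -0.001 -0.335] [-3.32  -4.511  0.786] [-0.663  0.419  0.035] 0.11409766249440656 [0.034 1.94 ]
```

Request:
{"op": "servo_tool", "data": {"rows": [[[0,-0.02,-0.025],-0.1,0.9],[[0,0,-0.025],-0.1,0.9],[[0,0,0],0,0.9]]}}

```text
clock: 7.37
eef_pos: [488.4, 17.6, 167.1]
tcp_rot: [3.142, -0.001, -0.536]
contact_force: [-3.7, -6.1, 0.7]
opening: 0.11
```

```bash
python3 st.py
```

```text
7.3667 [488.375  17.595 167.137] [ 3.142 -0.001 -0.536] [-3.665 -6.072  0.736] [-0.746  0.481  0.055] 0.1103964132958569 [0.033 2.14 ]
```

Request:
{"op": "servo_tool", "data": {"rows": [[[-0.05,-0.06,-0.025],-0.1,0.9],[[0,0,-0.03],-0.1,0.9],[[0,0,0],0,0.9]]}}

```text
clock: 7.62
eef_pos: [488.1, 17.3, 166.6]
tcp_rot: [-3.141, -0.001, -0.735]
contact_force: [-2.5, -1.6, 0.8]
opening: 0.115
```

```bash
python3 st.py
```

```text
7.6167 [488.113  17.311 166.625] [-3.141 -0.001 -0.735] [-2.479 -1.607  0.848] [-0.315  0.289  0.079] 0.11536053187637434 [0.032 2.338]
```

Request:
{"op": "servo_tool", "data": {"rows": [[[-0.02,-0.02,-0.025],-0.1,0.9],[[0,0,-0.025],-0.1,0.9],[[0,0,0],0,0.9]]}}

```text
clock: 7.87
eef_pos: [487.9, 17.2, 166.1]
tcp_rot: [-3.141, -0.001, -0.934]
contact_force: [-2.4, -1.0, 1.6]
opening: 0.114
```

```bash
python3 st.py
```

```text
7.8667 [487.865  17.158 166.108] [-3.141 -0.001 -0.934] [-2.356 -0.979  1.574] [-0.273  0.222  0.064] 0.11389946278981783 [0.032 2.537]
```

Request:
{"op": "servo_tool", "data": {"rows": [[[0,-0.02,-0.025],-0.1,0.9],[[0,0,-0.025],-0.1,0.9],[[0,0,0],0,0.9]]}}

```text
clock: 8.12
eef_pos: [487.7, 17.0, 165.6]
tcp_rot: [-3.141, -0.0, -1.134]
contact_force: [-2.3, -1.8, 1.7]
opening: 0.111
```

```bash
python3 st.py;python3 - <<'E'
from h import *
f=grab('side','s6f')
im=cv2.cvtColor(f['frame'],cv2.COLOR_RGB2BGR)[220:380,350:510]
cv2.imwrite('pics/s6.png',cv2.resize(im,(600,600),interpolation=cv2.INTER_CUBIC))
E
```

```text
8.1167 [487.691  17.019 165.587] [-3.141 -0.    -1.134] [-2.316 -1.831  1.678] [-0.189  0.31  -0.014] 0.11115566474342417 [0.032 2.736]
```

View pics/s6.png

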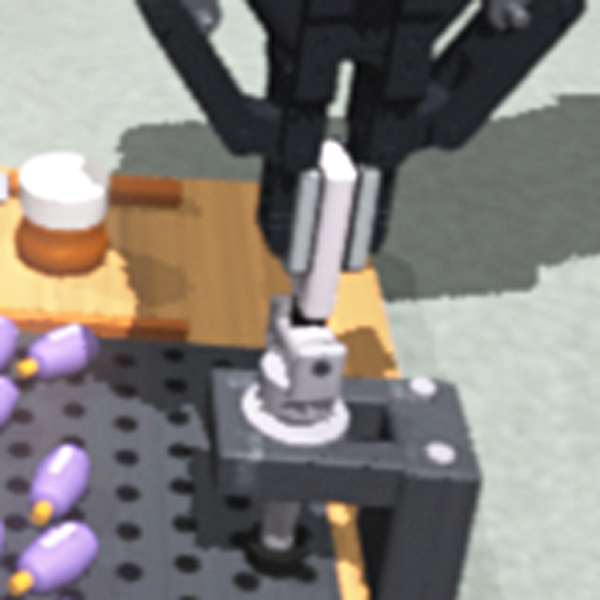

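Request:
{"op": "servo_tool", "data": {"rows": [[[0,0,0],0,2.5],[[0,0,0],0,5],[[0,0,0],0,5],[[0,0,0],0,5],[[0,0,0],0.04,5]]}}

```text
clock: 8.58
eef_pos: [487.6, 16.9, 165.4]
tcp_rot: [-3.141, -0.0, -1.097]
contact_force: [0.3, 0.0, 0.2]
opening: 0.586
```

Request:
{"op": "servo_tool", "data": {"rows": [[[0,0,0],0.124,5],[[0,0,0],0.124,5],[[0,0,0],0.124,5],[[0,0,0],0.124,5],[[0,0,0],0.124,5]]}}

```text
clock: 9.0
eef_pos: [487.5, 16.9, 165.4]
tcp_rot: [-3.141, -0.0, -0.47]
contact_force: [-0.3, -0.6, -0.3]
opening: 0.584
```

Request:
{"op": "servo_tool", "data": {"rows": [[[0,0,0],0.124,5],[[0,0,0],0.124,5],[[0,0,0],0.124,5],[[0,0,0],0.124,5],[[0,0,0],0.124,5]]}}

```text
clock: 9.42
eef_pos: [487.5, 16.9, 165.3]
tcp_rot: [-3.142, -0.0, 0.15]
contact_force: [-0.9, 0.4, -1.1]
opening: 0.585
```

Request:
{"op": "servo_tool", "data": {"rows": [[[0,0,0],0.124,5],[[0,0,0],0.124,5],[[0,0,0],0.124,5],[[0,0,0],0.124,5],[[0,0,0],0.124,5]]}}

```text
clock: 9.83
eef_pos: [487.5, 16.9, 165.4]
tcp_rot: [3.141, -0.0, 0.769]
contact_force: [0.2, 0.1, 0.0]
opening: 0.586
```

Request:
{"op": "servo_tool", "data": {"rows": [[[0,0,0],0.124,5],[[0,0,0],0.124,5],[[0,0,0],0.124,5],[[0,0,0],0.124,5],[[0,0,0],0.124,5]]}}

```text
clock: 10.25
eef_pos: [487.5, 16.9, 165.4]
tcp_rot: [3.141, -0.0, 1.39]
contact_force: [-0.1, 0.3, -0.2]
opening: 0.584
```

Request:
{"op": "servo_tool", "data": {"rows": [[[0,0,0],0.124,5],[[0,0,0],0.124,5],[[0,0,0],0.124,5],[[0,0,0],0.124,5],[[0,0,0],0.124,5]]}}

```text
clock: 10.67
eef_pos: [487.5, 16.9, 165.4]
tcp_rot: [3.141, 0.0, 2.01]
contact_force: [-0.6, -0.2, 0.6]
opening: 0.586
```

```bash
python3 st.py;python3 - <<'E'
from h import *
f=grab('side','s7f')
im=cv2.cvtColor(f['frame'],cv2.COLOR_RGB2BGR)[220:380,350:510]
cv2.imwrite('pics/s7.png',cv2.resize(im,(600,600),interpolation=cv2.INTER_CUBIC))
E
```

```text
10.6667 [487.508  16.94  165.354] [3.141 0.    2.01 ] [-0.619 -0.152  0.564] [ 0.021 -0.031  0.023] 0.5860738725854215 [ 0.032 -0.407]
```

View pics/s7.png

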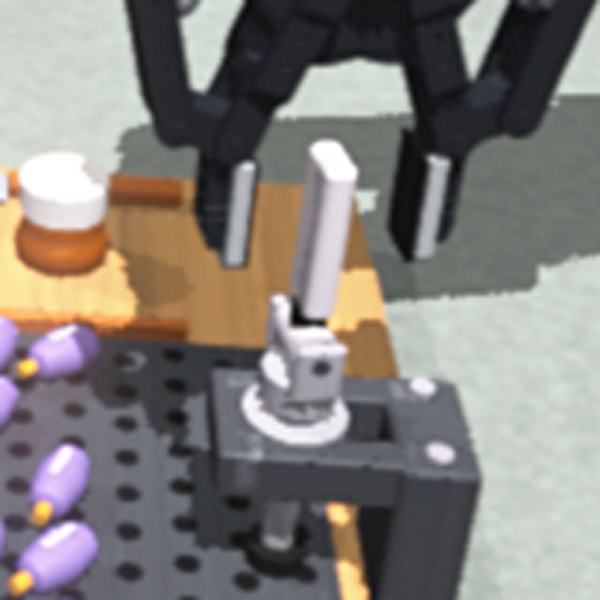

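Request:
{"op": "servo_tool", "data": {"rows": [[[0,0,0],0,3],[[0,0,0],0,1.6],[[0,0,0],0,0.9],[[0,0,0],0,0.9],[[0,0,0],0,0.9]]}}

```text
clock: 11.13
eef_pos: [487.5, 16.9, 165.4]
tcp_rot: [3.141, 0.0, 2.0]
contact_force: [1.3, 1.1, 0.1]
opening: 0.119
```

```bash
python3 st.py
```

```text
11.1333 [487.536  16.935 165.4  ] [3.141 0.    2.   ] [1.253 1.097 0.067] [ 0.207 -0.234  0.01 ] 0.11861557983838009 [ 0.032 -0.398]
```

Request:
{"op": "servo_tool", "data": {"rows": [[[0,0,-0.025],-0.1,0.9],[[0,0,-0.025],-0.1,0.9],[[0,0,0],0,0.9]]}}

```text
clock: 11.38
eef_pos: [487.3, 16.9, 165.0]
tcp_rot: [3.142, -0.0, 1.797]
contact_force: [-1.0, 0.6, 2.5]
opening: 0.114
```

```bash
python3 st.py
```

```text
11.3833 [487.341  16.913 164.975] [ 3.142 -0.     1.797] [-1.01   0.649  2.478] [0.18  0.015 0.058] 0.11438024184868795 [ 0.032 -0.194]
```

Request:
{"op": "servo_tool", "data": {"rows": [[[0,0,-0.025],-0.1,0.9],[[0,0,-0.025],-0.1,0.9],[[0,0,0],0,0.9]]}}

```text
clock: 11.63
eef_pos: [487.2, 16.9, 164.6]
tcp_rot: [-3.141, -0.0, 1.599]
contact_force: [-3.4, 1.1, 5.4]
opening: 0.111
```

```bash
python3 st.py
```

```text
11.6333 [487.165  16.94  164.592] [-3.141 -0.     1.599] [-3.406  1.059  5.365] [0.164 0.237 0.149] 0.11074419199969272 [0.032 0.003]
```

Request:
{"op": "servo_tool", "data": {"rows": [[[0,0,-0.025],-0.1,0.9],[[0,0,-0.025],-0.1,0.9],[[0,0,0],0,0.9]]}}

```text
clock: 11.88
eef_pos: [487.0, 17.0, 164.2]
tcp_rot: [-3.141, -0.0, 1.399]
contact_force: [-3.5, 1.5, 7.3]
opening: 0.113
```

```bash
python3 st.py
```

```text
11.8833 [486.999  16.972 164.23 ] [-3.141 -0.     1.399] [-3.466  1.544  7.337] [0.224 0.528 0.204] 0.11295649311293521 [0.032 0.203]
```

Request:
{"op": "servo_tool", "data": {"rows": [[[-0.03,0.02,0.03],-0.1,0.9],[[0,0,0],-0.1,0.9],[[0,0,0],0,0.9]]}}

```text
clock: 12.13
eef_pos: [486.7, 17.1, 164.0]
tcp_rot: [-3.141, 0.0, 1.2]
contact_force: [-1.8, 0.6, 0.5]
opening: 0.112
```

```bash
python3 st.py
```

```text
12.1333 [486.672  17.111 164.012] [-3.141  0.     1.2  ] [-1.797  0.613  0.461] [0.11  0.108 0.287] 0.11247704234385314 [0.032 0.402]
```

Request:
{"op": "servo_tool", "data": {"rows": [[[0,0,0],0,0.9],[[0,0,0],0,0.9]]}}

```text
clock: 12.3
eef_pos: [486.7, 17.1, 164.0]
tcp_rot: [-3.141, 0.0, 1.206]
contact_force: [-2.4, 1.4, 0.6]
opening: 0.112
```

```bash
python3 st.py
```

```text
12.3 [486.706  17.091 164.028] [-3.141  0.     1.206] [-2.353  1.385  0.59 ] [0.152 0.196 0.292] 0.11212077884369144 [0.032 0.397]
```

Request:
{"op": "servo_tool", "data": {"rows": [[[0,0,0],0,2.5],[[0,0,0],0,4],[[0,0,0],0,4],[[0,0,3],0,4],[[0,0,3],0,4]]}}

```text
clock: 12.72
eef_pos: [485.9, 16.9, 223.5]
tcp_rot: [-3.138, 0.002, 1.202]
contact_force: [0.7, 0.0, 0.3]
opening: 0.468
```

Request:
{"op": "servo_tool", "data": {"rows": [[[1.5,-0.35,0],0,2],[[1.5,-0.35,0],0,0],[[0.5,-0.1,0],0,0],[[0,0,0],0,0],[[0,0,0],0,0]]}}

```text
clock: 13.13
eef_pos: [521.3, 9.1, 223.5]
tcp_rot: [-3.14, 0.0, 1.202]
contact_force: [-1.4, 0.6, -0.1]
opening: -0.002
```

```bash
python3 st.py;python3 - <<'E'
from h import *
f=grab('side','s8f')
im=cv2.cvtColor(f['frame'],cv2.COLOR_RGB2BGR)[180:380,330:530]
cv2.imwrite('pics/s8.png',cv2.resize(im,(600,600),interpolation=cv2.INTER_CUBIC))
f=grab('top','t8f');im=cv2.cvtColor(f['frame'],cv2.COLOR_RGB2BGR)[280:440,165:325]
cv2.imwrite('pics/t8.png',cv2.resize(im,(600,600),interpolation=cv2.INTER_CUBIC))
E
```

```text
13.1333 [521.35    9.07  223.504] [-3.14   0.     1.202] [-1.444  0.571 -0.088] [0.001 0.016 0.003] -0.0021253732298410033 [0.014 0.383]
```

View pics/s8.png

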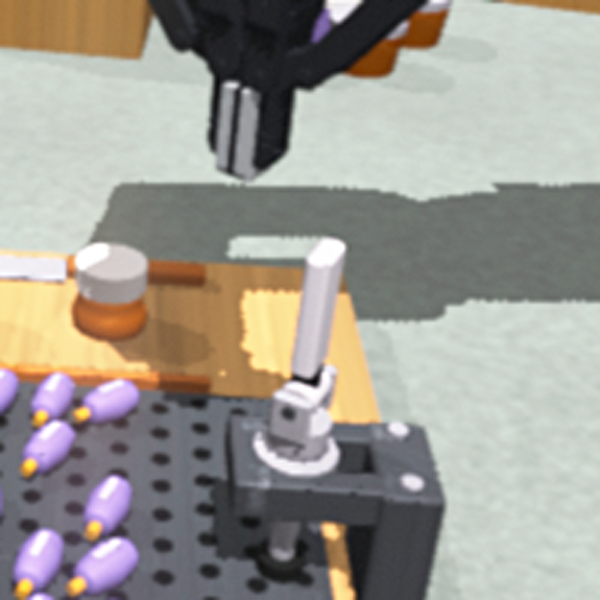

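View pics/t8.png

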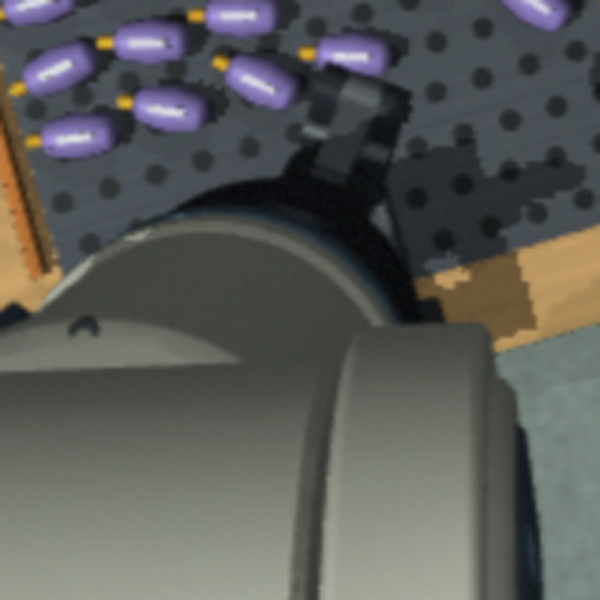

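Request:
{"op": "servo_tool", "data": {"rows": [[[0,0,-2],0,0],[[0,0,-1.95],0,0],[[-0.6,0.13,0],0,0],[[-0.5,0.11,0],0,0],[[0,0,0],0,0]]}}

```text
clock: 13.65
eef_pos: [509.6, 11.8, 185.1]
tcp_rot: [-3.141, 0.0, 1.202]
contact_force: [-0.2, -0.2, 0.2]
opening: 0.003
```

Request:
{"op": "servo_tool", "data": {"rows": [[[-0.4,0.09,0],0,0],[[-0.4,0.09,0],0,0],[[0,0,0],0,0]]}}

```text
clock: 13.9
eef_pos: [503.6, 13.3, 185.8]
tcp_rot: [3.139, -0.001, 1.202]
contact_force: [1.5, -1.4, 1.0]
opening: -0.004
```

```bash
python3 st.py;python3 - <<'E'
from h import *
f=grab('side','s9f')
im=cv2.cvtColor(f['frame'],cv2.COLOR_RGB2BGR)[180:380,330:530]
cv2.imwrite('pics/s9.png',cv2.resize(im,(600,600),interpolation=cv2.INTER_CUBIC))
E
```

```text
13.9 [503.64   13.321 185.816] [ 3.139 -0.001  1.202] [ 1.534 -1.384  0.953] [-0.068 -0.319  0.028] -0.003954529192360876 [0.024 0.392]
```

View pics/s9.png

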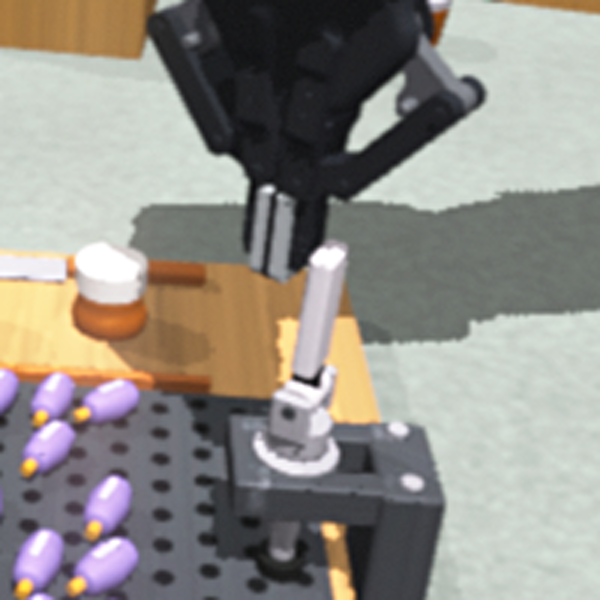

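Request:
{"op": "servo_tool", "data": {"rows": [[[-0.4,0.09,-0.08],0,0],[[-0.4,0.09,-0.08],0,0],[[-0.4,0.09,-0.08],0,0],[[0,0,0],0,0]]}}

```text
clock: 14.28
eef_pos: [490.5, 16.1, 182.3]
tcp_rot: [-3.142, -0.0, 1.202]
contact_force: [3.1, 0.0, 3.7]
opening: -0.003
```

```bash
python3 st.py;python3 - <<'E'
from h import *
f=grab('side','s10f')
im=cv2.cvtColor(f['frame'],cv2.COLOR_RGB2BGR)[180:380,330:530]
cv2.imwrite('pics/s10.png',cv2.resize(im,(600,600),interpolation=cv2.INTER_CUBIC))
E
```

```text
14.2833 [490.454  16.132 182.29 ] [-3.142 -0.     1.202] [3.095 0.009 3.656] [-0.077 -0.454  0.023] -0.0032724492571375766 [0.03  0.399]
```

View pics/s10.png

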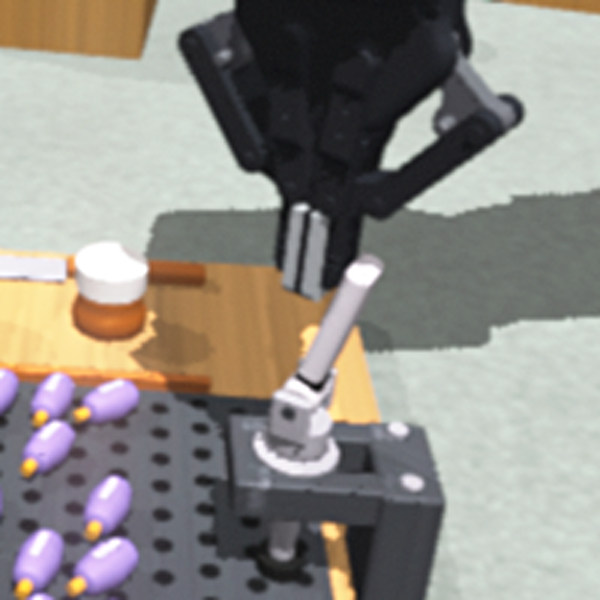

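Request:
{"op": "servo_tool", "data": {"rows": [[[-0.54,0.12,-0.12],0,0],[[-0.54,0.12,-0.18],0,0],[[-0.54,0.12,-0.25],0,0],[[-0.54,0.12,-0.3],0,0],[[0,0,0],0,0]]}}

```text
clock: 14.75
eef_pos: [468.2, 20.9, 173.0]
tcp_rot: [-3.141, 0.0, 1.202]
contact_force: [4.0, -0.3, -0.1]
opening: 0.004
```

Request:
{"op": "servo_tool", "data": {"rows": [[[-0.45,0.1,-0.44],0,0],[[-0.43,0.1,-0.44],0,0],[[-0.3,0.06,-0.42],0,0],[[-0.23,0.05,-0.42],0,0],[[0,0,0],0,0]]}}

```text
clock: 15.17
eef_pos: [454.3, 24.0, 155.8]
tcp_rot: [-3.14, 0.001, 1.202]
contact_force: [2.4, 0.6, 3.5]
opening: 0.005
```

```bash
python3 st.py;python3 - <<'E'
from h import *
f=grab('side','s11f')
im=cv2.cvtColor(f['frame'],cv2.COLOR_RGB2BGR)[180:380,330:530]
cv2.imwrite('pics/s11.png',cv2.resize(im,(600,600),interpolation=cv2.INTER_CUBIC))
E
```

```text
15.1667 [454.309  23.982 155.818] [-3.14   0.001  1.202] [2.416 0.606 3.531] [-0.007 -0.292 -0.019] 0.004622113798656404 [0.049 0.418]
```

View pics/s11.png

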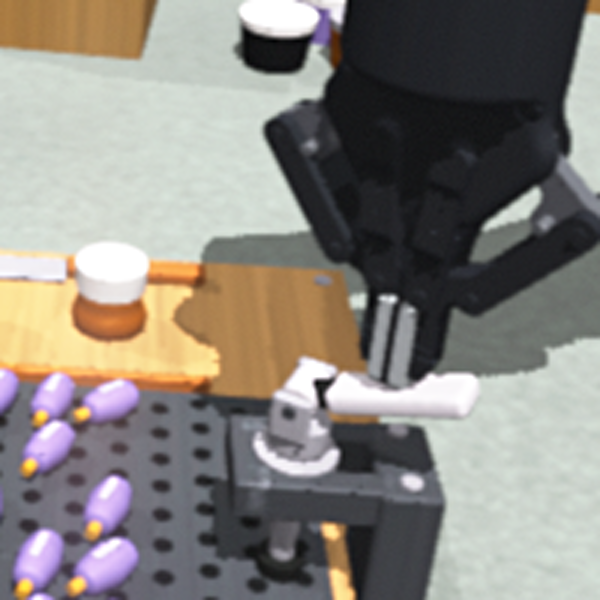

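Request:
{"op": "servo_tool", "data": {"rows": [[[-0.25,0.06,-0.45],0,0],[[-0.15,0.03,-0.45],0,0],[[-0.1,0.02,-0.4],0,0],[[0,0,0],0,0]]}}

```text
clock: 15.55
eef_pos: [450.1, 25.0, 143.1]
tcp_rot: [-3.141, 0.0, 1.202]
contact_force: [2.9, -0.0, 2.6]
opening: -0.0
```

```bash
python3 st.py
```

```text
15.55 [450.114  24.969 143.139] [-3.141  0.     1.202] [ 2.891 -0.048  2.649] [-0.082 -0.329 -0.011] -0.0001844476843622634 [0.052 0.421]
```

Request:
{"op": "servo_tool", "data": {"rows": [[[0,0,-0.2],0,0],[[0,0,-0.1],0,0],[[0,0,0],0,0]]}}

```text
clock: 15.8
eef_pos: [450.0, 25.0, 141.0]
tcp_rot: [-3.14, 0.0, 1.202]
contact_force: [-2.0, -0.2, 14.3]
opening: 0.003
```

```bash
python3 st.py
```

```text
15.8 [449.993  25.032 140.985] [-3.14   0.     1.202] [-1.985 -0.209 14.26 ] [-0.022  0.415 -0.021] 0.003450960844569023 [0.052 0.421]
```

Request:
{"op": "servo_tool", "data": {"rows": [[[0,0,0],0,0],[[0,0,2],0,0],[[0,0,3],0,0],[[0,0,3],0,0],[[-3,0,2],0,0]]}}

```text
clock: 16.22
eef_pos: [423.9, 25.1, 243.1]
tcp_rot: [3.138, -0.002, 1.202]
contact_force: [0.1, 0.0, 1.3]
opening: -0.001
```

Request:
{"op": "servo_tool", "data": {"rows": [[[-2,-3.5,1],0,0],[[-2,-3.5,0],0,0],[[-1,-3.5,0],0,0],[[0,-3.5,0],0,0],[[0,-3,0],0,0]]}}

```text
clock: 16.63
eef_pos: [368.5, -146.3, 250.4]
tcp_rot: [-3.14, 0.0, 1.202]
contact_force: [0.5, -0.3, 0.6]
opening: 0.001
```

Request:
{"op": "servo_tool", "data": {"rows": [[[0,-3.5,0],0,0],[[0,-3.5,0],0,0],[[0,-3.5,0],0,0],[[0,0,0],0,0],[[0,0,0],0,0]]}}

```text
clock: 17.05
eef_pos: [369.2, -250.8, 249.8]
tcp_rot: [-3.139, -0.001, 1.199]
contact_force: [-0.9, 0.0, 0.1]
opening: -0.004
```

```bash
python3 st.py;python3 - <<'E'
from h import *
f=grab('side','s12f')
im=cv2.cvtColor(f['frame'],cv2.COLOR_RGB2BGR)[220:380,350:510]
cv2.imwrite('pics/s12.png',cv2.resize(im,(600,600),interpolation=cv2.INTER_CUBIC))
W=cloud(f)
f=grab('top','t12f');W2=cloud(f)
for w in(W,W2):
  d=w[...,:2]-[486.7,17.1]; s=d@[-.976,.22]; p=d@[.22,.976]
  for a,b in((15,25),(25,35),(35,45),(45,55),(55,64)):
    k=(s>a)&(s<b)&(abs(p)<12)&(w[...,2]>108)&(w[...,2]<150); print(a,k.sum(),np.nanpercentile(w[k][:,2],[50,90]) if k.any() else '',np.median(p[k]) if k.any() else '')
a=cv2.imread('pics/top0.png'); b=cv2.imread('pics/t12f.png'); d=cv2.absdiff(a,b).max(2); print('diff in pots/scraper',d[180:300,320:420].max(),'plate',(d[210:330,155:330]>60).sum())
E
```

```text
17.05 [ 369.227 -250.844  249.768] [-3.139 -0.001  1.199] [-0.864  0.024  0.083] [ 0.037 -0.014  0.055] -0.0038583028581095965 [-0.6   -0.228]
15 124 [130.76077848 131.74728426] 8.137943902623793
25 134 [130.82858106 132.06478838] 7.52679985180033
35 134 [131.19776654 132.13028161] 7.420000153568114
45 144 [131.21964245 132.19993361] 7.625486552791623
55 133 [131.28406351 132.41493303] 7.020124695729002
15 118 [130.1971196  131.38645583] 1.8152480576586592
25 111 [130.34138198 131.87095901] 1.5265846123207436
35 118 [130.36945685 131.88305831] 1.7407384306161129
45 115 [130.36890334 131.80398869] 1.518534931508941
55 101 [130.58727735 132.11586309] 1.687010135338277
diff in pots/scraper 7 plate 0
```

View pics/s12.png

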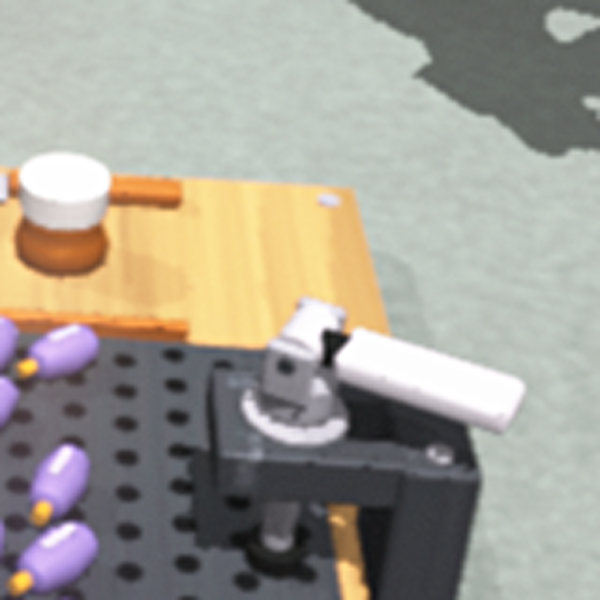

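View pics/t12f.png

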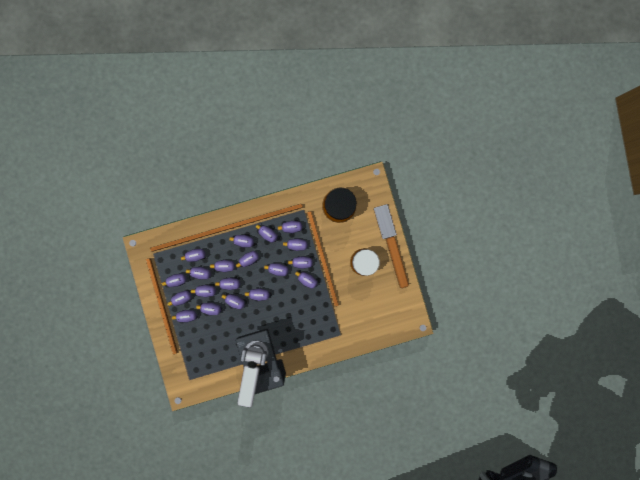

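```bash
python3 -c "
from rig import r
print(r.sign_off())"
```

```text
the job is handed in; nothing more can be done
None
```

I screwed the bolt in clockwise about 3.7 rad, regrasping once on the way, and stopped when the wrist torque read 0.29 N m, inside the firm range. I then folded the lever down with closed fingertips until it met its stop, pushing with about 14 N, and moved the arm clear. The job is handed in at about 17 s.

**Last checks:**
- **Lever:** the depth images show its top face level to about 0.01 rad, so it is folded flat.
- **Plate, pots and scraper:** the top picture matches the first one, with no visible movement.
- **Arm:** it touches nothing.
- **Clamping force:** there is no sensor for the 30–65 N between bolt and plate. From the torque I estimate about 55 N, unverified.

**Disagreements:**
- **Bolt position:** the camera showed it about 28 mm further along y than the stand's stated frame gave. I worked from the images.
- **Starting lever angle:** the lever leaned about 0.1 rad at the start, and my first grip straightened it. While I was centring that grip, the arm pushed sideways on the lever with up to about 20 N.

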